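# Weigh a filled tiffin tier on the counter balance

## Task

Weigh the filled tiffin tier on the counter balance: load steel bars into the empty pan, the one with the wire bows, until the beam comes to rest level, leaving the tier in its own pan and any bar you do not need lying on the counter. The long bar, which you will need, has slid under the hot plate: pull it out by its end until all of it is clear of the hot plate, let go of it on the counter, then take it again round its middle to load it. Set the bars down gently rather than dropping them, and leave the other things on the counter where they are.

Things in the scene. Friction and masses are not known exactly. Their poses are not given: they have to be found in the camera images.
- beam (a joint): Beam tilt, rad: 0 level, positive = the tier's pan low and the weight pan high; stops at +-0.19 (at the start it rests on the + stop). Between stops it is sprung: at rest it reads 0.433 rad per kg of difference (tier minus bars), wherever things lie on the pans; it swings about 1 s after a change. Level means within 0.028 rad (65 g).
- pan_w_floor (a point): Centre of the floor of the weight pan (the one to load, empty, on the robot's right, -y): 170 (x) by 100 (y) mm, 4 mm high lips along the long sides; a bow of 6 mm wire, 88 wide, 84 mm high, stands across each short end at x = +-82 mm. z up; stays horizontal, 124 mm above the counter when level, plus 150 mm per rad of beam tilt.
- pan_l_floor (a point): Centre of the upper face of the goods pan, 170 x 100 mm, no bows, 300 mm from the weight pan's centre along its own y. The tiffin tier stands on it.
- tier_center (a point): Centre of the filled tiffin tier: a round steel box with a lid and a small knob, 88 mm across, 60 mm high (70 with knob), 30 mm above its underside. Its mass differs from time to time, between 465 and 640 g; it stands in the goods pan and is to stay there.
- long_center (a point): Centre of the long weight: a plain dark steel bar 20 x 20 x 128 mm, 400 g, long axis = its x. Lies on the counter, partly under the hot plate, with 45 to 55 mm of its -x end sticking out at the hot plate's front (its -x side).
- long_outer (a point): Middle of the end face of the long bar that sticks out from under the hot plate (the bar's -x end).
- long_inner (a point): Middle of the other end face of the long bar (its +x end).
- mid_center (a point): Centre of the middle weight: dark steel bar 20 x 20 x 64 mm, 200 g, long axis = its x, lying on the counter in front of the balance.
- short_center (a point): Centre of the short weight: dark steel bar 20 x 20 x 32 mm, 100 g, long axis = its x, lying on the counter in front of the balance.
- hotplate: Square hot plate, fixed: 250 x 250 mm (its x, y), underside 33 mm and top 62 mm above the counter, on four feet of 22 mm diameter at x, y = +-105 mm. Origin on the counter under its centre; a control knob sticks out 18 mm at its -y side.
- balance: Balance base, fixed: 120 x 200 x 30 mm (its x, y, z), with a column and white plate at its middle up to 200 mm (the beam's pointer stands at the plate's mark when level), origin on the counter under its centre; weight pan centre at its y = -150 mm, goods pan at +150 mm.
- saucer: Yellow melamine saucer, 100 mm across, 17 mm high, origin under its centre; not to be moved.
- shaker_center (a point): Centre of a glass salt jar with steel cap, 38 mm across, 60 mm high, standing in the row with the middle and short bars; not to be moved.
- tongs: Steel tongs lying on the counter, 240 x 52 x 21 mm, along their x, origin under the middle; not to be moved.
- ladle: Steel ladle lying on the counter, 350 mm long along its x, 84 mm wide, 34 mm high; not to be moved.
Things that resemble listed ones, but are neither listed nor needed, are in the scene too. What is shaped like the part that bears long_center but purple is not meant. What is shaped like the part that bears mid_center but purple is not meant.

How it is judged:
On the way:
1. the long bar lies wholly clear of the hot plate on the counter, let go ((x of each of long_outer, long_inner in the frame of hotplate below -0.122 m or y of each of long_outer, long_inner in the frame of hotplate above 0.122 m) and height (world z) of long_center below 0.016 m and contact force between the fingers and long below 0.05 N), for 0.1 s.
At the end, for the whole second after the job is handed in: The beam is at rest within 0.028 rad of level, the long bar lies in the weight pan, the middle and short bars each lie in the weight pan or on the counter (in the pan, bars may lie on one another in up to two layers), the tier still stands in the goods pan, and all are at rest (value of joint beam between -0.028 and 0.028 rad and velocity of joint beam between -0.05 and 0.05 rad/s and x of long_center in the frame of pan_w_floor between -0.05 and 0.05 m and y of long_center in the frame of pan_w_floor between -0.048 and 0.048 m and z of long_center in the frame of pan_w_floor between 0.004 and 0.036 m and ((x of mid_center in the frame of pan_w_floor between -0.08 and 0.08 m and y of mid_center in the frame of pan_w_floor between -0.048 and 0.048 m and z of mid_center in the frame of pan_w_floor between 0.004 and 0.036 m) or height (world z) of mid_center below 0.022 m) and ((x of short_center in the frame of pan_w_floor between -0.08 and 0.08 m and y of short_center in the frame of pan_w_floor between -0.048 and 0.048 m and z of short_center in the frame of pan_w_floor between 0.004 and 0.036 m) or height (world z) of short_center below 0.022 m) and horizontal distance between tier_center and pan_l_floor below 0.06 m and z of tier_center in the frame of pan_l_floor between 0.02 and 0.04 m and linear speed of each of long, mid, short below 0.03 m/s); the robot touches nothing.
It fails at once if the saucer, salt jar, tongs or ladle is shifted by more than 30 mm (distance of any of saucer, shaker_center, tongs, ladle from where it was at the start of the episode above 0.03 m).
It fails at once if a bar is dropped (it moves faster than 0.7 m/s, a fall of 25 mm, with no finger on it) ((linear speed of long above 0.7 m/s and contact force between the fingers and long below 0.01 N) or (linear speed of mid above 0.7 m/s and contact force between the fingers and mid below 0.01 N) or (linear speed of short above 0.7 m/s and contact force between the fingers and short below 0.01 N)).
It also fails if it takes over 72 s, if anything falls off the work surface, if the arm or the gripper's body presses on something with over 40 N, if the wrist force passes 120 N, or if a joint passes its speed limit or range.

## Robot

A 6-joint arm with a two-finger parallel gripper is mounted at the origin on the work surface. World frame = base frame: x ahead of the robot, y to its left, z up, the work surface at z = 0. Lengths are in m, angles in rad, forces in N, time in s.
With the tool pointing down it reaches from about 0.2 to 0.875 m from the base axis. Payload 3.4 kg.
Tool frame: the origin (TCP) lies at the very end of the fingers, on their centre line; the grasp point (between the pads) lies 19 mm behind it; x points along the fingers, z is the direction in which the jaws open and shut, and the axes are right-handed (so a half turn about x gives the same grasp; the last joint's range is limited). The gripper opens to 94 mm and grips with 3 to 60 N. Pads are 16 mm wide; open, the fingers measure 119 mm over their backs; the gripper's body (75 mm by 177 mm) begins 78 mm behind the grasp point.
Start: joints at [0.993, 0.276, 1.505, -0, 1.361, -0.121], TCP at [0.254, 0.516, 0.205] pointing down, gripper open.
Joint ranges: [-2.89, 2.89], [-0.75, 2.08], [0.22, 2.7], [-1.18, 4.32], [0.11, 2.71], [-2.7, 2.7]. Speed limits (rad/s): [2.57, 2.57, 3.14, 3.14, 3.14, 3.14].

## Interface

Orientations are given as a unit quaternion [w, x, y, z].
In Python, from rig import r gives the robot as it stands.
- The arm moves only by the tool servo_tool, never from a script. Its argument "rows" is a list of rows, each a list of 2 entries, a list of its own where there are three numbers: the shift along the world's x, y, z in mm, then the turn, a rotation vector about the world's x, y, z in rad. A call has 1 to 12 rows; each row is the pose to reach, as a shift and turn from the pose measured when the call began; what a row does not reach only later rows make up. A row lasts 1/12 s, in which the tool goes at most 41.7 mm and 7.16 degrees, less where a joint would pass 70% of its speed; a pose out of reach is approached as far as the arm can. A call with a gripper value outside its range is refused whole. "fingers" is the closure in counts, from 0 (fully open) to 255 (shut), set as the call begins (left out, the last holds). The fingers move at their own pace and stop on an object; "grip_force" is the grip in N (left out, the last holds). Time passes only in rows, so rows that repeat a pose let the fingers close. It gives the time, the measured TCP pose, the force and the opening at its end, in the units of the state.
- r.get_obs(): the state, without advancing time (a new reading comes with each control period).
- r.snapshot(name): name is "scene" or "top" or "wrist"; returns (picture, depth): 384x512x3 uint8, blue, green, red; 384x512 float32, m along the optical axis (not along the pixel's ray), 0 where there is no reading.
- r.camera_model(name): a dict with "fov_y" (degrees; the focal length in pixels is half the picture's height over the tangent of half this angle, whatever the lens; pixels are square), "cx", "cy" (the principal point, pixels), "R" (3x3) and "t" (3): a world point X has camera coordinates R X + t. Camera axes: x right, y down, z forward; pixel columns grow to the right and rows downward; lengths in m; the calibration is good to about 2 mm. A picture is of the moment at which its call begins: read the wrist's pose just before it. camera_model takes no time and is no camera call; for the wrist camera it gives the pose at the moment of the call.
- r.sign_off(): hands the job in, once; it reports no verdict.
The state is a dict: "time": time; "joint_pos": joint angles; "qd": joint speeds; "tau": joint torques, N m; "eef_pos": TCP position; "eef_rot": TCP orientation; "ft_force": force on the tool from outside, world axes, zero at the start; "torque": the same for the moment, N m; "gripper_width": finger opening in m.
Only numpy, scipy, OpenCV 4.12 (cv2) and the standard library are available. Lean on these libraries where they do the work, as an engineer would, in place of code of your own. Each camera call takes 0.05 s, during which the arm holds its last target.

## Working session

There is one attempt and no reset: what is moved stays moved. The work goes in short steps, Python scripts to look and compute and a tool call to move; the robot and the scene stay as the last step left them, time stands still between calls to the robot, and variables do not carry over. Pictures are saved under pics/ and viewed, and the job is handed in when it is done.

Besides the shell and the picture viewer there is one more tool, called after "Emit:" as name([rows], argument=value, ...), one row to a line, values as JSON. servo_tool: Moves the arm, as the interface text tells. Its arguments: {"type":"object","properties":{"rows":{"type":"array","items":{"type":"array"}},"fingers":{"type":"number"},"grip_force":{"type":"number"}},"required":["rows"]}

```bash
ls; mkdir -p pics; python3 - <<'E'
from rig import r
import cv2,numpy as np
o=r.get_obs();print({k:np.round(v,3).tolist() for k,v in o.items()})
for n in("scene","top"):
    p,d=r.snapshot(n);cv2.imwrite(f"pics/{n}0.png",p);np.save(f"pics/{n}0.npy",d);m=r.camera_model(n);print(n,m)
    np.savez(f"pics/{n}_cam.npz",**m)
E
```

```text
pics
{'time': 0.0, 'joint_pos': [0.993, 0.277, 1.506, -0.0, 1.361, -0.121], 'qd': [0.001, -0.001, -0.002, -0.0, -0.0, -0.001], 'tau': [-0.0, -40.46, -23.722, 0.07, 0.034, -0.0], 'eef_pos': [0.253, 0.516, 0.205], 'eef_rot': [0.6, -0.374, 0.601, 0.374], 'ft_force': [0.319, 0.419, 0.744], 'torque': [-0.027, 0.019, 0.011], 'gripper_width': 0.094}
scene {'fov_y': 56.471674109849914, 'cx': 252.71468554994954, 'cy': 185.71371918550642, 'R': array([[ 0.77804686,  0.62819759, -0.0032976 ],
       [ 0.47056094, -0.58626941, -0.6594396 ],
       [-0.41619165,  0.51152318, -0.75175032]]), 't': array([-0.45514717, -0.12823921,  1.23493005])}
top {'fov_y': 42.83620527213634, 'cx': 262.46858569362604, 'cy': 187.9802077511155, 'R': array([[-1.32731627e-03, -9.99998438e-01, -1.16714830e-03],
       [-9.86056329e-01,  1.50303038e-03, -1.66405100e-01],
       [ 1.66406594e-01,  9.30001771e-04, -9.86056784e-01]]), 't': array([0.07297244, 0.5294825 , 1.52078462])}
```

View pics/scene0.png

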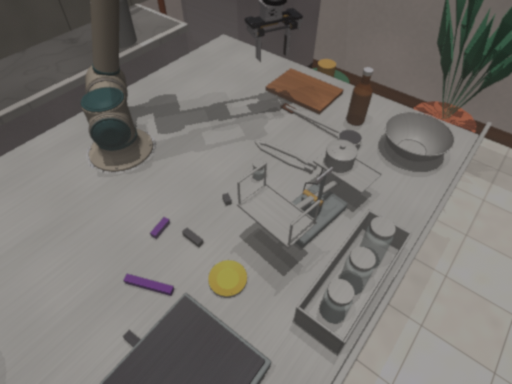

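View pics/top0.png

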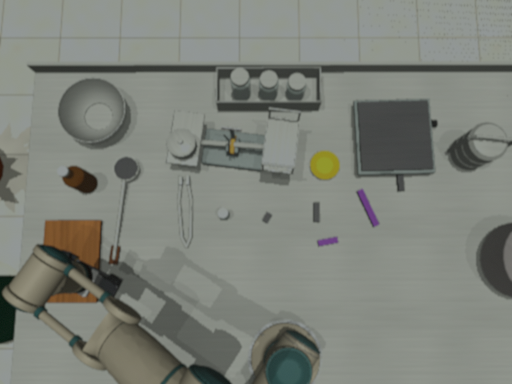

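Scene and top views. In the top picture the hot plate is at (394,137), with the dark long bar's end sticking out at (401,183). The mid bar is at (316,212), the short bar at (267,217) and the jar at (223,213). The weight pan is at (280,145), with its bows at its near and far ends; the tier is at (183,140) and the saucer at (325,165).
Lookalikes: a purple long bar at (368,208) and a purple mid bar at (327,241). I choose the dark ones. A close crop and measurement come next.

```bash
cat > h.py <<'E'
import numpy as np,cv2
def ray(m,uv,z,H=384):
    f=H/2/np.tan(np.radians(m['fov_y'])/2)
    R=np.array(m['R']);t=np.array(m['t']);c=-R.T@t
    d=R.T@np.array([(uv[0]-m['cx'])/f,(uv[1]-m['cy'])/f,1.])
    return c+d*(z-c[2])/d[2]
def proj(m,X):
    f=192/np.tan(np.radians(m['fov_y'])/2)
    p=np.array(m['R'])@X+np.array(m['t']);return np.array([m['cx']+f*p[0]/p[2],m['cy']+f*p[1]/p[2]])
E
python3 - <<'E'
import cv2,numpy as np
from h import *
p=cv2.imread("pics/top0.png");m=dict(np.load("pics/top_cam.npz"))
c=p[90:260,150:450];cv2.imwrite("pics/crop0.png",cv2.resize(c,(0,0),fx=2.6,fy=2.6,interpolation=cv2.INTER_CUBIC))
for n,(u0,v0,u1,v1) in dict(mid=(304,196,328,228),short=(256,206,278,228),longend=(392,177,412,196)).items():
    g=cv2.cvtColor(p[v0:v1,u0:u1],cv2.COLOR_BGR2GRAY)
    _,b=cv2.threshold(g,0,255,cv2.THRESH_BINARY_INV+cv2.THRESH_OTSU)
    cs,_=cv2.findContours(b,cv2.RETR_EXTERNAL,cv2.CHAIN_APPROX_NONE);k=max(cs,key=cv2.contourArea)
    box=cv2.boxPoints(cv2.minAreaRect(k))+[u0,v0]
    w=np.array([ray(m,q,.02) for q in box]);print(n,np.round(box,1).tolist(),np.round(w[:,:2],4).tolist(),w.mean(0).round(4))
    e=w[1]-w[0],w[2]-w[1]
    for x in e: print('  len',np.linalg.norm(x).round(4),'ang',np.degrees(np.arctan2(x[1],x[0])).round(1))
for n,uv,z in[("hp",c,.062) for c in[(356,101),(428,100),(434,174),(356,175)]]+[("saucer",(325,165),.01),("jar",(223,213),.06)]:
    print(n,uv,ray(m,uv,z).round(3))
E
```

```text
mid [[313.0, 202.0], [319.0, 202.0], [319.0, 222.0], [313.0, 222.0]] [[0.4875, -0.091], [0.4875, -0.1104], [0.4227, -0.1091], [0.4227, -0.0898]] [ 0.4551 -0.1001  0.02  ]
  len 0.0194 ang -90.1
  len 0.0648 ang 178.8
short [[260.8, 219.8], [266.5, 211.3], [272.0, 215.0], [266.3, 223.5]] [[0.4299, 0.0778], [0.4575, 0.0595], [0.4455, 0.0417], [0.418, 0.0601]] [0.4377 0.0598 0.02  ]
  len 0.0331 ang -33.7
  len 0.0214 ang -124.0
longend [[395.4, 177.1], [402.9, 176.4], [404.2, 190.6], [396.7, 191.3]] [[0.5692, -0.361], [0.5714, -0.3858], [0.5243, -0.3877], [0.5221, -0.363]] [ 0.5467 -0.3744  0.02  ]
  len 0.0249 ang -84.8
  len 0.0471 ang -177.7
hp (356, 101) [ 0.814 -0.233  0.062]
hp (428, 100) [ 0.817 -0.468  0.062]
hp (434, 174) [ 0.571 -0.473  0.062]
hp (356, 175) [ 0.568 -0.225  0.062]
saucer (325, 165) [ 0.612 -0.134  0.01 ]
jar (223, 213) [0.448 0.196 0.06 ]
```

View pics/crop0.png

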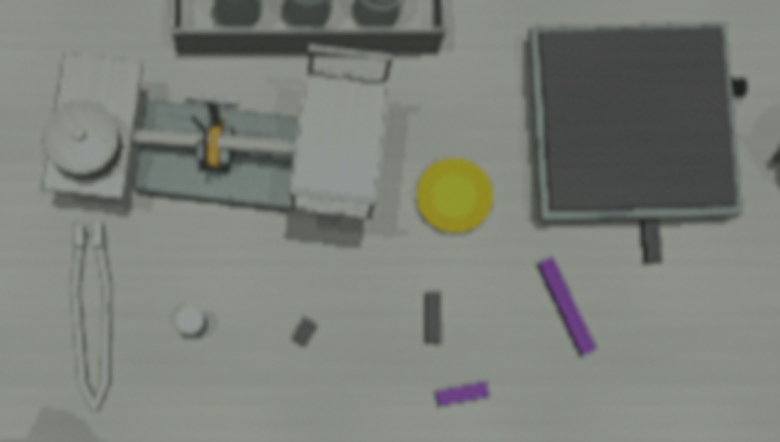

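```bash
cat >> h.py <<'E'
from scipy.spatial.transform import Rotation as Ro
def rot(o): w,x,y,z=o['eef_rot']; return Ro.from_quat([x,y,z,w])
def turn_to(o,jaw_deg):
    "rotvec to point tool down with jaw axis at jaw_deg (world yaw), nearest mod 180"
    R=rot(o);best=None
    for a in(jaw_deg,jaw_deg+180):
        z=np.array([np.cos(np.radians(a)),np.sin(np.radians(a)),0]);x=np.array([0,0,-1.]);y=np.cross(z,x)
        v=(Ro.from_matrix(np.c_[x,y,z])*R.inv()).as_rotvec()
        if best is None or np.linalg.norm(v)<np.linalg.norm(best):best=v
    return best
E
python3 - <<'E'
from rig import r
from h import *
o=r.get_obs();print(rot(o).as_matrix().round(3));print(turn_to(o,90).round(3))
m=r.camera_model("wrist");R=m['R'];c=-R.T@m['t'];print(c-o['eef_pos'],R.round(2),m['fov_y'])
# top hotplate fit
p=cv2.imread("pics/top0.png");mt=dict(np.load("pics/top_cam.npz"))
g=cv2.GaussianBlur(cv2.cvtColor(p,cv2.COLOR_BGR2GRAY),(3,3),0)
b=(g[92:180,345:440]<95).astype(np.uint8);cs,_=cv2.findContours(b,0,1);k=max(cs,key=cv2.contourArea)
print(cv2.contourArea(k))
E
```

```text
[[-0.001 -0.897  0.441]
 [-0.001  0.441  0.897]
 [-1.     0.    -0.002]]
[ 0.002 -0.001  0.457]
[-0.06799769  0.0354799   0.17943351] [[ 0.44  0.9  -0.  ]
 [ 0.87 -0.43  0.26]
 [ 0.24 -0.12 -0.96]] 70.834727881687
5258.5
```

Emit:
servo_tool([
  [[236,-890,10],[0,0,0.457]],
  [[236,-890,10],[0,0,0.457]],
  [[236,-890,10],[0,0,0.457]],
  [[236,-890,10],[0,0,0.457]],
  [[236,-890,10],[0,0,0.457]],
  [[236,-890,10],[0,0,0.457]],
  [[236,-890,10],[0,0,0.457]],
  [[236,-890,10],[0,0,0.457]],
  [[236,-890,10],[0,0,0.457]],
  [[236,-890,10],[0,0,0.457]],
  [[236,-890,10],[0,0,0.457]],
  [[236,-890,10],[0,0,0.457]],
], fingers=0, grip_force=25)

```text
time: 1.1
eef_pos: [0.3805, 0.0342, 0.2105]
eef_rot: [-0.5, 0.5, -0.5, -0.5]
ft_force: [0.9, 0.7, 0.0]
gripper_width: 0.0939
```

Emit:
servo_tool([
  [[100,-408,-10],[0,0,0]],
  [[100,-408,-10],[0,0,0]],
  [[100,-408,-10],[0,0,0]],
  [[100,-408,-10],[0,0,0]],
  [[100,-408,-10],[0,0,0]],
  [[100,-408,-10],[0,0,0]],
  [[100,-408,-10],[0,0,0]],
  [[100,-408,-10],[0,0,0]],
  [[100,-408,-10],[0,0,0]],
  [[100,-408,-10],[0,0,0]],
  [[100,-408,-10],[0,0,0]],
  [[100,-408,-10],[0,0,0]],
])

```text
time: 2.1
eef_pos: [0.4804, -0.3762, 0.1989]
eef_rot: [0.5, -0.499, 0.501, 0.5]
ft_force: [0.1, 0.8, 0.2]
gripper_width: 0.0941
```

```bash
python3 - <<'E'
from rig import r
from h import *
o=r.get_obs();m=r.camera_model("wrist");p,d=r.snapshot("wrist");cv2.imwrite("pics/w1.png",p);np.savez("pics/w1_cam.npz",**m);np.save("pics/w1.npy",d);print(o['eef_pos'].round(4) if hasattr(o['eef_pos'],'round') else o['eef_pos'],o['joint_pos'])
p,d=r.snapshot("top");cv2.imwrite("pics/top1.png",p);np.save("pics/top1.npy",d)
E
```

```text
[ 0.4804 -0.3762  0.1989] [-7.77640911e-01  3.32820082e-01  1.43773845e+00 -1.16766144e-03
  1.37166474e+00 -2.34550461e+00]
```

View pics/w1.png

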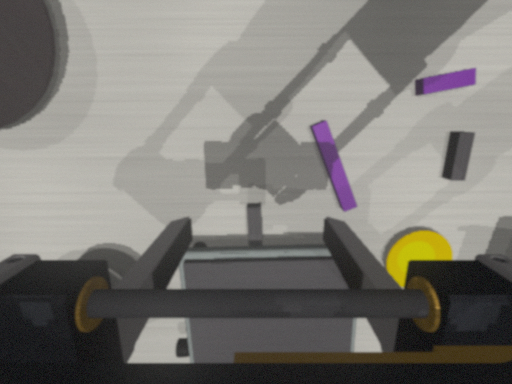

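Wrist view from in front of the hot plate: the long bar's end is at (254,203) and runs to the plate edge near (256,246). The purple bars are at (333,165) and (446,82), the dark mid bar at (459,156).

```bash
python3 - <<'E'
from h import *
p=cv2.imread("pics/w1.png");m=dict(np.load("pics/w1_cam.npz"));d=np.load("pics/w1.npy")
cv2.imwrite("pics/w1c.png",cv2.resize(p[185:270,180:350],(0,0),fx=4.5,fy=4.5,interpolation=cv2.INTER_CUBIC))
# top face edges at rows
g=cv2.cvtColor(p,cv2.COLOR_BGR2GRAY)
for v in(200,202,204,206,208,212,216,220,226,232,238,244): print(v,g[v,240:272].tolist())
E
```

```text
200 [169, 165, 165, 167, 167, 165, 164, 162, 156, 154, 154, 156, 153, 152, 153, 154, 154, 153, 152, 151, 151, 154, 152, 154, 155, 163, 166, 170, 171, 172, 170, 171]
202 [163, 161, 161, 159, 160, 159, 155, 145, 136, 134, 134, 133, 130, 132, 132, 133, 131, 128, 122, 116, 121, 132, 145, 147, 152, 157, 164, 168, 166, 168, 165, 167]
204 [172, 171, 168, 169, 165, 159, 138, 107, 83, 75, 70, 72, 68, 71, 69, 70, 67, 68, 68, 74, 96, 128, 144, 154, 156, 162, 166, 169, 167, 168, 169, 170]
206 [181, 180, 176, 179, 172, 157, 131, 96, 71, 64, 67, 67, 68, 67, 70, 69, 66, 72, 70, 76, 100, 134, 155, 162, 164, 169, 168, 166, 167, 167, 167, 167]
208 [182, 182, 179, 179, 173, 159, 133, 103, 89, 86, 83, 83, 83, 84, 85, 85, 83, 86, 85, 90, 106, 140, 160, 166, 168, 166, 167, 168, 169, 165, 165, 169]
212 [184, 185, 186, 182, 177, 165, 144, 114, 96, 92, 92, 94, 93, 92, 94, 93, 90, 94, 94, 96, 112, 138, 159, 170, 172, 171, 173, 172, 171, 171, 170, 172]
216 [182, 181, 180, 177, 173, 165, 143, 118, 99, 93, 93, 95, 94, 91, 94, 91, 92, 93, 92, 93, 103, 125, 153, 161, 167, 164, 165, 167, 167, 169, 166, 166]
220 [183, 182, 182, 183, 177, 169, 153, 124, 104, 91, 94, 90, 93, 92, 92, 93, 90, 93, 91, 94, 97, 109, 137, 159, 170, 170, 169, 170, 171, 170, 170, 172]
226 [182, 182, 181, 181, 178, 169, 154, 134, 111, 93, 92, 94, 89, 92, 92, 90, 91, 91, 92, 90, 93, 109, 134, 158, 170, 171, 169, 170, 169, 170, 169, 169]
232 [177, 177, 178, 173, 175, 169, 159, 142, 113, 97, 90, 89, 91, 94, 93, 90, 91, 91, 92, 89, 94, 104, 131, 157, 170, 174, 173, 177, 177, 175, 177, 175]
238 [100, 99, 101, 101, 101, 102, 105, 99, 94, 93, 92, 94, 95, 94, 95, 94, 91, 91, 95, 93, 93, 89, 90, 94, 100, 96, 98, 95, 99, 99, 98, 100]
244 [93, 95, 95, 96, 93, 96, 91, 91, 80, 69, 66, 65, 61, 65, 62, 61, 61, 63, 61, 60, 65, 66, 78, 87, 88, 90, 87, 90, 89, 87, 89, 90]
```

View pics/w1c.png

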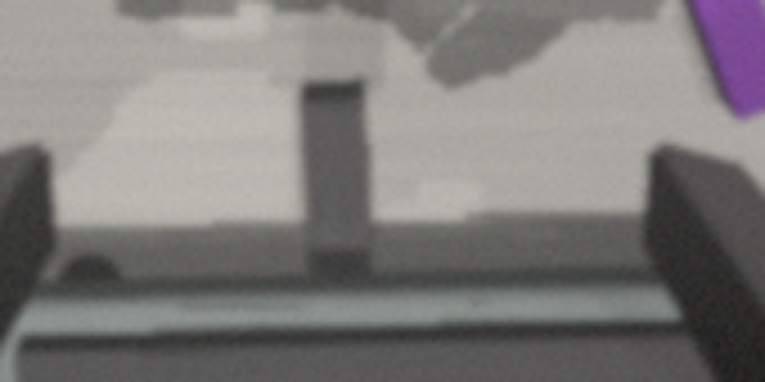

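```bash
python3 - <<'E'
from h import *
m=dict(np.load("pics/w1_cam.npz"))
for uv in[(246.5,207.3),(260.7,207.3),(248,232),(262,232),(253.6,207.3),(255,232)]: print(uv,ray(m,uv,.02).round(4))
for uv in[(186,253),(332,248),(186,261),(332,257)]: print(uv,ray(m,uv,.062).round(4))
p=cv2.imread("pics/top1.png");m=dict(np.load("pics/top_cam.npz"));d=np.load("pics/top1.npy")
cv2.imwrite("pics/top1c.png",cv2.resize(p[90:190,150:330],(0,0),fx=4.4,fy=4.4,interpolation=cv2.INTER_CUBIC))
E
```

```text
(246.5, 207.3) [ 0.5252 -0.3895  0.02  ]
(260.7, 207.3) [ 0.5253 -0.3696  0.02  ]
(248, 232) [ 0.5625 -0.3878  0.02  ]
(262, 232) [ 0.5626 -0.3678  0.02  ]
(253.6, 207.3) [ 0.5252 -0.3796  0.02  ]
(255, 232) [ 0.5626 -0.3778  0.02  ]
(186, 253) [ 0.5731 -0.4669  0.062 ]
(332, 248) [ 0.5667 -0.2783  0.062 ]
(186, 261) [ 0.5846 -0.4677  0.062 ]
(332, 257) [ 0.5795 -0.2774  0.062 ]
```

View pics/top1c.png

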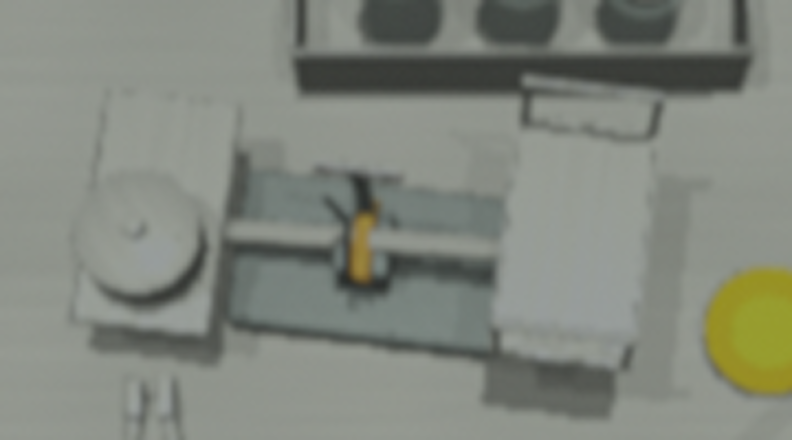

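The long bar's outer end is at (0.525,-0.380), yawed about 2.7°. I will grip it at x = 0.54.

Emit:
servo_tool([
  [[30,-3,-40],[0,0,0.045]],
  [[60,-3,-80],[0,0,0.045]],
  [[60,-3,-120],[0,0,0.045]],
  [[60,-3,-155],[0,0,0.045]],
  [[60,-3,-180],[0,0,0.045]],
  [[60,-3,-194],[0,0,0.045]],
  [[60,-3,-194],[0,0,0.045]],
  [[60,-3,-194],[0,0,0.045]],
], fingers=110)

```text
time: 2.87
eef_pos: [0.5396, -0.3738, 0.006]
eef_rot: [0.488, -0.51, 0.488, 0.513]
ft_force: [0.1, -0.3, -0.3]
gripper_width: 0.0536
```

Emit:
servo_tool([
  [[0,0,0],[0,0,0]],
  [[0,0,0],[0,0,0]],
  [[0,0,0],[0,0,0]],
  [[0,0,0],[0,0,0]],
  [[0,0,0],[0,0,0]],
  [[0,0,0],[0,0,0]],
], fingers=255, grip_force=25)

```text
time: 3.37
eef_pos: [0.5405, -0.3755, 0.0074]
eef_rot: [-0.488, 0.512, -0.489, -0.511]
ft_force: [-0.9, -3.1, 4.5]
gripper_width: 0.0199
```

Emit:
servo_tool([
  [[-12,-1,0],[0,0,0]],
  [[-25,-1,0],[0,0,0]],
  [[-40,-2,0],[0,0,0]],
  [[-55,-3,0],[0,0,0]],
  [[-70,-3,0],[0,0,0]],
  [[-85,-4,0],[0,0,0]],
  [[-97,-5,0],[0,0,0]],
  [[-105,-5,0],[0,0,0]],
  [[-105,-5,0],[0,0,0]],
  [[-105,-5,0],[0,0,0]],
])

```text
time: 4.2
eef_pos: [0.4329, -0.38, 0.0074]
eef_rot: [0.487, -0.51, 0.489, 0.513]
ft_force: [-6.2, -0.7, 5.7]
gripper_width: 0.0202
```

Emit:
servo_tool([
  [[0,0,0],[0,0,0]],
  [[0,0,0],[0,0,0]],
  [[0,0,0],[0,0,0]],
  [[0,0,10],[0,0,0]],
  [[0,0,40],[0,0,0]],
  [[0,0,80],[0,0,0]],
  [[-10,0,120],[0,0,0]],
  [[-20,0,160],[0,0,0]],
  [[-20,0,170],[0,0,0]],
  [[-20,0,170],[0,0,0]],
], fingers=110)

```text
time: 5.03
eef_pos: [0.4148, -0.3818, 0.1821]
eef_rot: [-0.487, 0.514, -0.489, -0.509]
ft_force: [0.3, -0.2, 0.3]
gripper_width: 0.0534
```

```bash
python3 - <<'E'
from rig import r
from h import *
o=r.get_obs();m=r.camera_model("wrist");p,d=r.snapshot("wrist");cv2.imwrite("pics/w2.png",p);np.savez("pics/w2_cam.npz",**m);print(o['eef_pos'])
p,d=r.snapshot("top");cv2.imwrite("pics/top2.png",p)
E
```

```text
[ 0.41476718 -0.38184068  0.18208619]
```

View pics/w2.png

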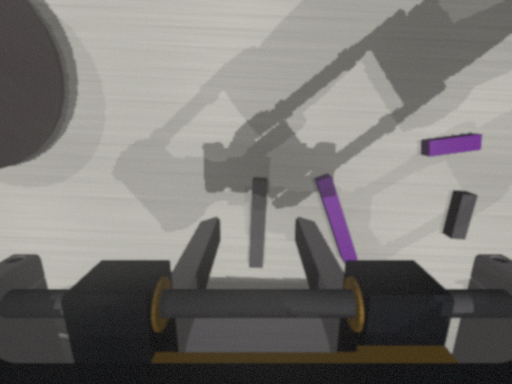

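View pics/top2.png

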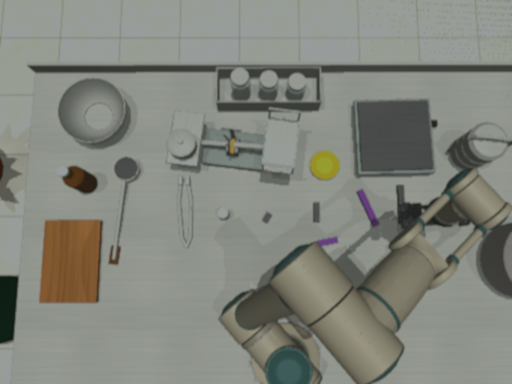

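The wrist view shows the long bar clear of the plate, from (259,187) to (256,267); the top view agrees. Next I compute the grasp and the pan frame.

```bash
python3 - <<'E'
from h import *
p=cv2.imread("pics/w2.png");m=dict(np.load("pics/w2_cam.npz"))
g=cv2.cvtColor(p,cv2.COLOR_BGR2GRAY)
for v in(196,205,215,225,240,255): 
    row=g[v,235:285].astype(float);lo=np.where(row<(row.min()+row.max())/2)[0];l,h=235+lo.min(),235+lo.max()+1
    print(v,l,h,ray(m,((l+h)/2,v),.02).round(4))
print(g[176:200,259].tolist(),g[258:276,256].tolist())
print(ray(m,(259.5,195),.02),ray(m,(256,267),.02))
# pan via depth
m=dict(np.load("pics/top_cam.npz"));d=np.load("pics/top1.npy")
f=192/np.tan(np.radians(m['fov_y'])/2)
v,u=np.mgrid[0:384,0:512];P=np.stack([(u-m['cx'])/f*d,(v-m['cy'])/f*d,d],-1)
W=(P-m['t'])@m['R'];np.save("pics/Wtop1.npy",W)
s=W[90:190,150:330]
mask=(s[...,2]>.135)&(s[...,2]<.17)
pts=s[mask];pts=pts[(pts[:,1]<.09)&(pts[:,0]>.5)];print(len(pts),pts[:,2].mean(),np.percentile(pts[:,2],[5,50,95]))
q=pts[(abs(pts[:,2]-np.median(pts[:,2]))<.008)]
rr=cv2.minAreaRect((q[:,:2]*1000).astype(np.float32));print(rr)
gp=s[(s[...,2]>.08)&(s[...,2]<.12)];print(len(gp),gp.min(0),gp.max(0),np.median(gp[:,2]))
b=s[(s[...,2]>.022)&(s[...,2]<.036)];print('base',cv2.minAreaRect((b[:,:2]*1000).astype(np.float32)))
E
```

```text
196 252 285 [ 0.4382 -0.3652  0.02  ]
205 251 285 [ 0.4507 -0.3652  0.02  ]
215 250 266 [ 0.4654 -0.3778  0.02  ]
225 250 265 [ 0.4799 -0.3778  0.02  ]
240 250 265 [ 0.5021 -0.3767  0.02  ]
255 249 264 [ 0.5251 -0.3771  0.02  ]
[96, 79, 64, 60, 59, 61, 66, 59, 67, 66, 63, 68, 69, 66, 69, 65, 65, 67, 71, 75, 82, 88, 84, 86] [97, 93, 97, 96, 95, 96, 96, 95, 105, 130, 163, 179, 182, 180, 183, 183, 184, 181]
[ 0.43739146 -0.37711439  0.02      ] [ 0.5440737  -0.37693025  0.02      ]
1731 0.15346022594570305 [0.14829516 0.15332301 0.15870969]
((646.095947265625, 18.616119384765625), (99.9420394897461, 171.2987518310547), 82.91914367675781)
1937 [ 0.59346875 -0.11657797  0.08002723] [0.84460554 0.37586116 0.11959225] 0.09536851004236106
base ((719.5891723632812, 114.138671875), (277.8746032714844, 500.36553955078125), 7.4539031982421875)
```

Emit:
servo_tool([
  [[33,3,-40],[0,0,-0.02]],
  [[65,5,-80],[0,0,-0.02]],
  [[65,5,-120],[0,0,-0.02]],
  [[65,5,-150],[0,0,-0.02]],
  [[65,5,-170],[0,0,-0.02]],
  [[65,5,-177],[0,0,-0.02]],
  [[65,5,-177],[0,0,-0.02]],
  [[65,5,-177],[0,0,-0.02]],
])

```text
time: 5.8
eef_pos: [0.4779, -0.3735, 0.0002]
eef_rot: [0.492, -0.505, 0.494, 0.509]
ft_force: [-2.5, 2.4, 14.9]
gripper_width: 0.0536
```

Emit:
servo_tool([
  [[0,0,0],[0,0,0]],
  [[0,0,0],[0,0,0]],
  [[0,0,0],[0,0,0]],
  [[0,0,0],[0,0,0]],
  [[0,0,0],[0,0,0]],
  [[0,0,0],[0,0,0]],
], fingers=255, grip_force=30)

```text
time: 6.3
eef_pos: [0.4789, -0.3746, 0.0002]
eef_rot: [0.492, -0.506, 0.494, 0.508]
ft_force: [0.3, -1.3, 11.8]
gripper_width: 0.0199
```

Emit:
servo_tool([
  [[0,0,10],[0,0,0]],
  [[0,0,30],[0,0,0]],
  [[0,0,60],[0,0,0]],
  [[0,0,100],[0,0,0]],
  [[0,0,140],[0,0,0]],
  [[0,0,180],[0,0,0]],
  [[0,0,220],[0,0,0]],
  [[0,0,260],[0,0,0]],
  [[0,0,285],[0,0,0]],
  [[0,0,295],[0,0,0]],
  [[0,0,295],[0,0,0]],
])

```text
time: 7.22
eef_pos: [0.4793, -0.3746, 0.2954]
eef_rot: [0.492, -0.506, 0.494, 0.508]
ft_force: [1.2, -0.6, -4.5]
gripper_width: 0.02
```

```bash
python3 - <<'E'
from rig import r
from h import *
o=r.get_obs();m=r.camera_model("wrist");p,d=r.snapshot("wrist");cv2.imwrite("pics/w3.png",p);np.savez("pics/w3_cam.npz",**m);print(o['eef_pos'],o['joint_pos'],turn_to(o,82.9),o['gripper_width'])
E
```

```text
[ 0.47930058 -0.37458293  0.29537969] [-0.77598873  0.29530681  1.2591927  -0.00265952  1.58923297 -2.37520791] [ 1.40136492e-04 -3.41359595e-03 -1.52294896e-01] 0.01995024336485856
```

View pics/w3.png

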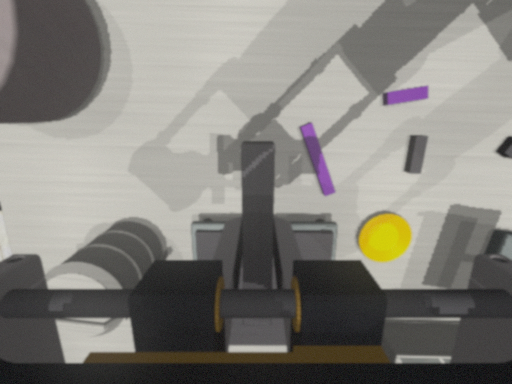

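Emit:
servo_tool([
  [[8,18,0],[0,0,-0.02]],
  [[21,48,0],[0,0,-0.03]],
  [[36,83,0],[0,0,-0.05]],
  [[52,120,0],[0,0,-0.07]],
  [[69,157,0],[0,0,-0.09]],
  [[85,194,0],[0,0,-0.11]],
  [[102,231,0],[0,0,-0.12]],
  [[118,268,0],[0,0,-0.14]],
  [[134,305,0],[0,0,-0.152]],
  [[149,338,0],[0,0,-0.152]],
  [[159,361,0],[0,0,-0.152]],
  [[164,373,0],[0,0,-0.152]],
])

```text
time: 8.27
eef_pos: [0.6419, 0.0031, 0.288]
eef_rot: [0.527, -0.464, 0.531, 0.474]
ft_force: [-0.0, 0.2, -4.0]
gripper_width: 0.0199
```

Emit:
servo_tool([
  [[0,0,0],[0,0,0]],
  [[0,0,0],[0,0,0]],
  [[0,0,0],[0,0,0]],
])

```text
time: 8.52
eef_pos: [0.6406, 0.0017, 0.2858]
eef_rot: [0.526, -0.463, 0.533, 0.474]
ft_force: [0.3, -0.5, -3.4]
gripper_width: 0.0199
```

```bash
python3 - <<'E'
from rig import r
from h import *
o=r.get_obs();m=r.camera_model("wrist");p,d=r.snapshot("wrist");cv2.imwrite("pics/w4.png",p);np.savez("pics/w4_cam.npz",**m);print(o['eef_pos'],turn_to(o,82.9),o['ft_force'])
p,d=r.snapshot("scene");cv2.imwrite("pics/s4.png",cv2.resize(p[100:320,150:450],(0,0),fx=2.6,fy=2.6))
E
```

```text
[0.64058885 0.00171295 0.28583551] [-0.0050887  -0.01849341 -0.00275517] [ 0.31387347 -0.51690782 -3.42565199]
```

View pics/w4.png

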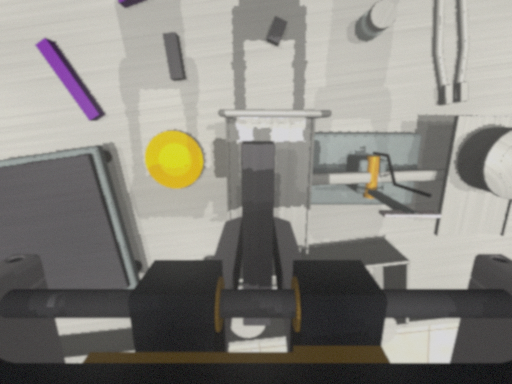

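View pics/s4.png

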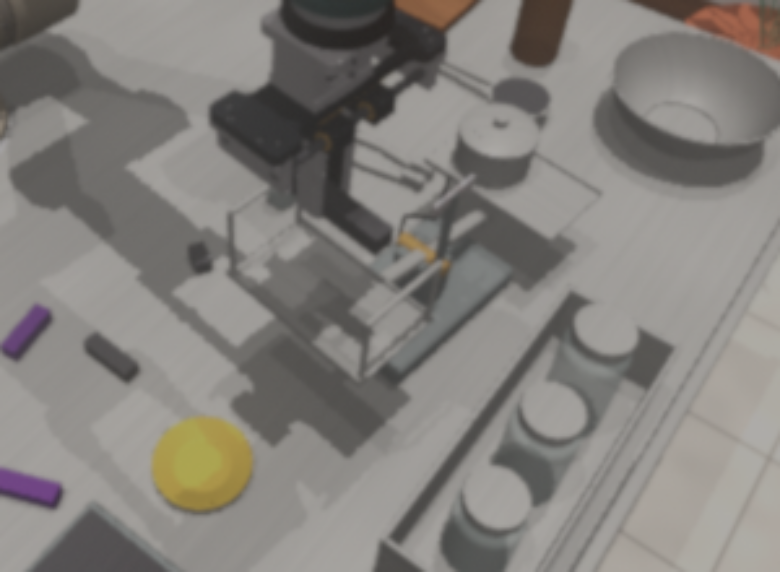

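```bash
python3 - <<'E'
from rig import r
from h import *
m=dict(np.load("pics/w4_cam.npz"));o=r.get_obs()
a=ray(m,(222,113),.2365);b=ray(m,(327,113),.2365);print(a,b,np.linalg.norm(a-b),np.degrees(np.arctan2(*(b-a)[1::-1])))
e=(b-a)/np.linalg.norm(b-a);px=np.array([e[1],-e[0],0]);c=(a+b)/2+px*.082;print('pan c',c)
# pan rails
for uv in[(228,200),(310,200),(306,240)]: print(uv,ray(m,uv,.1525+.004).round(4))
t=np.array([.646,.0186]);y=np.array([.1236,.9923]);x=np.array([.9923,-.1236])
for q in(o['eef_pos'][:2],c[:2]): print((q-t)@x,(q-t)@y)
E
```

```text
[ 0.55722276 -0.01524647  0.2365    ] [0.56763649 0.07017792 0.2365    ] 0.08605679951956367 83.0496088108686
pan c [0.64382703 0.01754291 0.2365    ]
(228, 200) [ 0.6529 -0.0327  0.1565]
(310, 200) [0.6649 0.0646 0.1565]
(306, 240) [0.7159 0.0559 0.1565]
-0.0026522447075172564 -0.01779095335823825
-0.002025580121835621 -0.0013175270472006865
```

Emit:
servo_tool([
  [[0,-3,-20],[-0.005,-0.018,-0.003]],
  [[0,-3,-50],[-0.005,-0.018,-0.003]],
  [[0,-3,-80],[-0.005,-0.018,-0.003]],
  [[0,-3,-105],[-0.005,-0.018,-0.003]],
  [[0,-3,-118],[-0.005,-0.018,-0.003]],
  [[0,-3,-124],[-0.005,-0.018,-0.003]],
  [[0,-3,-130],[-0.005,-0.018,-0.003]],
  [[0,-3,-136],[-0.005,-0.018,-0.003]],
  [[0,-3,-142],[-0.005,-0.018,-0.003]],
  [[0,-3,-148],[-0.005,-0.018,-0.003]],
  [[0,-3,-153],[-0.005,-0.018,-0.003]],
  [[0,-3,-153],[-0.005,-0.018,-0.003]],
])

```text
time: 9.62
eef_pos: [0.6417, -0.0022, 0.1343]
eef_rot: [0.531, -0.469, 0.529, 0.467]
ft_force: [0.8, -1.9, 0.3]
gripper_width: 0.0199
```

Emit:
servo_tool([
  [[0,0,0],[0,0,0]],
  [[0,0,0],[0,0,0]],
  [[0,0,0],[0,0,0]],
])

```text
time: 9.87
eef_pos: [0.6417, -0.0022, 0.1347]
eef_rot: [0.531, -0.469, 0.529, 0.467]
ft_force: [-0.9, -1.9, 0.1]
gripper_width: 0.0197
```

```bash
python3 - <<'E'
from rig import r
from h import *
o=r.get_obs();print(o['eef_pos'],turn_to(o,82.9),o['ft_force'])
p,d=r.snapshot("scene");cv2.imwrite("pics/s5.png",cv2.resize(p[100:320,150:450],(0,0),fx=2.6,fy=2.6))
E
```

```text
[ 0.64171712 -0.00221751  0.13466741] [0.00082137 0.00417286 0.001027  ] [-0.87249306 -1.92873879  0.06277803]
```

View pics/s5.png

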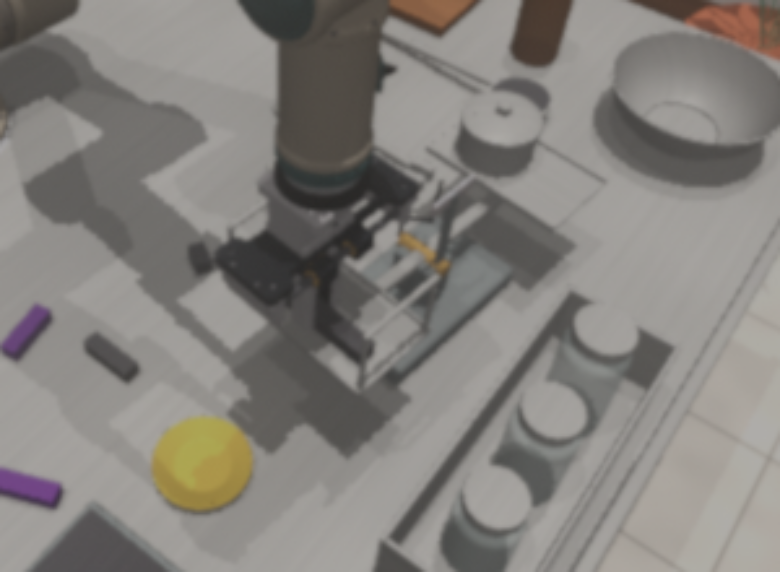

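The bar's weight is now fully on the pan (Fz went from about -4 to 0). I will release with a small opening.

Emit:
servo_tool([
  [[0,0,0],[0,0,0]],
  [[0,0,0],[0,0,0]],
  [[0,0,0],[0,0,0]],
  [[0,0,4],[0,0,0]],
  [[0,0,10],[0,0,0]],
  [[0,0,20],[0,0,0]],
  [[0,0,40],[0,0,0]],
  [[0,0,75],[0,0,0]],
  [[0,0,110],[0,0,0]],
  [[0,0,145],[0,0,0]],
  [[0,0,170],[0,0,0]],
  [[0,0,180],[0,0,0]],
], fingers=180)

```text
time: 10.92
eef_pos: [0.6433, -0.0023, 0.3207]
eef_rot: [0.533, -0.471, 0.527, 0.464]
ft_force: [1.1, -0.3, 1.1]
gripper_width: 0.0275
```

```bash
python3 - <<'E'
from rig import r
from h import *
o=r.get_obs();print(o['eef_pos'],turn_to(o,82.9),turn_to(o,90),o['ft_force'])
p,d=r.snapshot("scene");cv2.imwrite("pics/s6.png",cv2.resize(p[100:320,150:450],(0,0),fx=2.6,fy=2.6))
E
```

```text
[ 0.6433481  -0.00233761  0.32071422] [0.00178938 0.01344595 0.00095504] [0.000954   0.01353974 0.12487152] [ 1.08095768 -0.33966588  1.10793546]
```

View pics/s6.png

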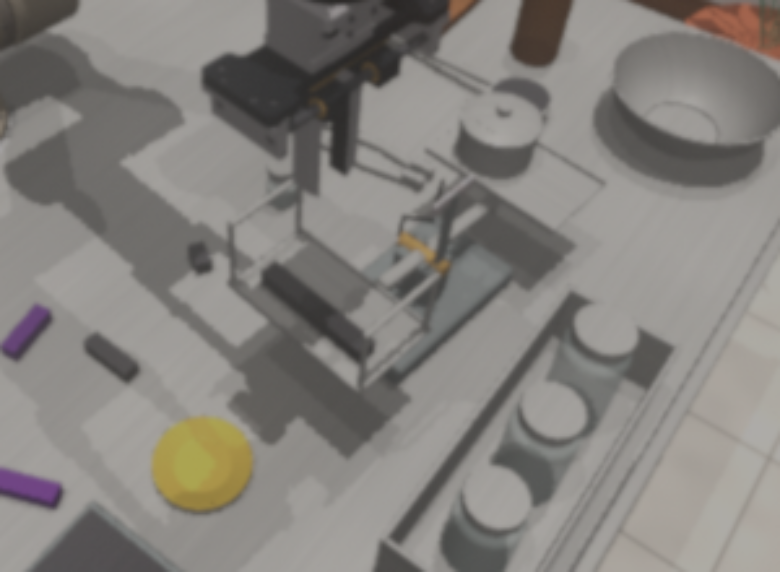

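Long bar lies in the pan. Next I move over the mid bar and measure the pan height with the arm out of the way.

Emit:
servo_tool([
  [[-30,-10,0],[0,0,0.02]],
  [[-65,-25,0],[0,-0.01,0.04]],
  [[-100,-40,-20],[0,-0.01,0.06]],
  [[-135,-55,-40],[0,-0.01,0.1]],
  [[-170,-70,-60],[0,-0.01,0.125]],
  [[-200,-85,-80],[0,-0.01,0.125]],
  [[-225,-98,-100],[0,-0.01,0.125]],
  [[-233,-98,-115],[0,-0.01,0.125]],
  [[-233,-98,-120],[0,-0.01,0.125]],
  [[-233,-98,-120],[0,-0.01,0.125]],
], fingers=110)

```text
time: 11.8
eef_pos: [0.409, -0.0998, 0.1987]
eef_rot: [0.506, -0.504, 0.494, 0.495]
ft_force: [0.4, 0.0, -0.9]
gripper_width: 0.0537
```

```bash
cat > meas.py <<'E'
from rig import r
from h import *
import sys
tag=sys.argv[1]
o=r.get_obs();mw=r.camera_model("wrist");p,d=r.snapshot("wrist");cv2.imwrite(f"pics/w{tag}.png",p);np.savez(f"pics/w{tag}_cam.npz",**mw)
print(o['time'],np.round(o['eef_pos'],4),turn_to(o,90).round(3))
p,d=r.snapshot("top");cv2.imwrite(f"pics/top{tag}.png",p);np.save(f"pics/top{tag}.npy",d)
p,ds=r.snapshot("scene");cv2.imwrite(f"pics/s{tag}.png",cv2.resize(p[100:320,150:450],(0,0),fx=2.6,fy=2.6))
def world(n,d):
    m=r.camera_model(n);f=192/np.tan(np.radians(m['fov_y'])/2)
    v,u=np.mgrid[0:384,0:512];P=np.stack([(u-m['cx'])/f*d,(v-m['cy'])/f*d,d],-1)
    return ((P-m['t'])@m['R'])[d>0]
def floor(W,c,y0,y1):
    t=np.array(c);y=np.array([.1236,.9923]);x=np.array([.9923,-.1236])
    a=(W[:,:2]-t)@x;b=(W[:,:2]-t)@y
    s=(abs(a)<.06)&(b>y0)&(b<y1)&(W[:,2]>.06)&(W[:,2]<.2);z=W[s,2];return len(z),np.percentile(z,[10,50,90]).round(4) if len(z) else 0
for n,dd in(("top",d),("scene",ds),("top-before",np.load("pics/top1.npy"))):
    W=world(n.split('-')[0],dd)
    print(n,'free floor',floor(W,(.645,.018),.005,.038),'bar side',floor(W,(.645,.018),-.026,-.014),'goods pan',floor(W,(.645+.03708,.018+.2977),-.04,-.02) )
E
python3 meas.py 7
```

```text
11.8 [ 0.409  -0.0998  0.1987] [-0.002  0.021  0.001]
top free floor (414, array([0.1339, 0.1378, 0.1419])) bar side (158, array([0.1537, 0.1571, 0.1602])) goods pan (300, array([0.1098, 0.1331, 0.1706]))
scene free floor (481, array([0.1355, 0.137 , 0.1386])) bar side (194, array([0.1559, 0.1573, 0.1587])) goods pan (418, array([0.1103, 0.1381, 0.1691]))
top-before free floor (423, array([0.1493, 0.1531, 0.1572])) bar side (154, array([0.1489, 0.1531, 0.1572])) goods pan (292, array([0.0944, 0.1203, 0.1554]))
```

View pics/w7.png

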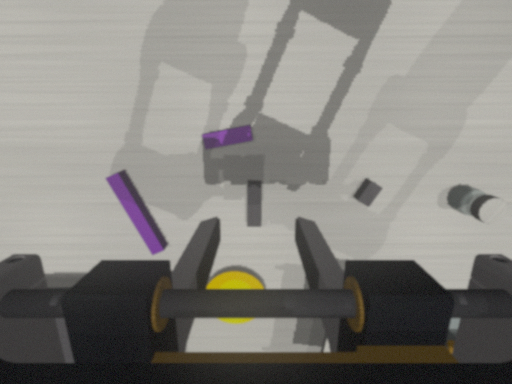

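View pics/s7.png

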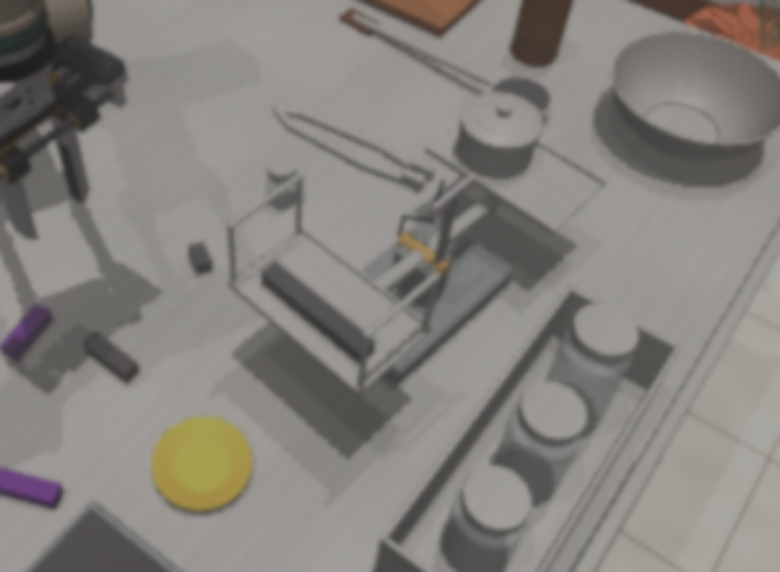

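Pan floor fell 15 mm, so tilt is about 0.087 and the tier weighs about 0.60 kg. The mid bar (200 g) is the one to add. It is at (254,204) in the wrist view.

```bash
python3 - <<'E'
from h import *
p=cv2.imread("pics/w7.png");m=dict(np.load("pics/w7_cam.npz"));g=cv2.cvtColor(p,cv2.COLOR_BGR2GRAY)
for v in range(192,226,6):
    row=cv2.GaussianBlur(g,(3,3),0)[v,238:272].astype(float);lo=np.where(row<(row.min()+row.max())/2)[0];l,h=238+lo.min(),238+lo.max()+1
    print(v,l,h,ray(m,((l+h)/2,v),.02).round(4))
print(g[172:236,254].tolist())
for v in(187,195,226.5): print(ray(m,(254,v),.02))
E
```

```text
192 247 262 [ 0.4358 -0.1013  0.02  ]
198 247 262 [ 0.4445 -0.1013  0.02  ]
204 247 262 [ 0.4533 -0.1014  0.02  ]
210 247 262 [ 0.4622 -0.1014  0.02  ]
216 247 262 [ 0.4712 -0.1014  0.02  ]
222 247 262 [ 0.4804 -0.1015  0.02  ]
[103, 103, 102, 101, 100, 103, 101, 94, 77, 63, 57, 60, 69, 79, 83, 83, 84, 87, 82, 87, 87, 83, 83, 86, 83, 86, 87, 87, 86, 87, 85, 88, 86, 93, 92, 94, 95, 93, 95, 94, 94, 96, 92, 97, 92, 95, 96, 94, 96, 95, 97, 94, 96, 106, 134, 167, 181, 183, 185, 184, 181, 183, 180, 179]
[ 0.42863303 -0.1019573   0.02      ]
[ 0.44011207 -0.10201007  0.02      ]
[ 0.48734804 -0.1022272   0.02      ]
```

Emit:
servo_tool([
  [[25,-1,-40],[0,0.02,0]],
  [[47,-1,-80],[0,0.02,0]],
  [[47,-1,-120],[0,0.02,0]],
  [[47,-1,-150],[0,0.02,0]],
  [[47,-1,-172],[0,0.02,0]],
  [[47,-1,-184],[0,0.02,0]],
  [[47,-1,-190],[0,0.02,0]],
  [[47,-1,-190],[0,0.02,0]],
  [[47,-1,-190],[0,0.02,0]],
])

```text
time: 12.7
eef_pos: [0.4606, -0.1017, 0.0116]
eef_rot: [-0.501, 0.502, -0.498, -0.499]
ft_force: [-0.1, 0.2, -0.1]
gripper_width: 0.0534
```

Emit:
servo_tool([
  [[0,0,0],[0,0,0]],
  [[0,0,0],[0,0,0]],
  [[0,0,0],[0,0,0]],
  [[0,0,0],[0,0,0]],
  [[0,0,0],[0,0,0]],
  [[0,0,0],[0,0,0]],
], fingers=255)

```text
time: 13.2
eef_pos: [0.4611, -0.1022, 0.0121]
eef_rot: [-0.501, 0.503, -0.498, -0.498]
ft_force: [-0.1, -2.1, 3.5]
gripper_width: 0.0192
```

Emit:
servo_tool([
  [[0,0,10],[0,0,0]],
  [[0,0,30],[0,0,0]],
  [[0,0,60],[0,0,0]],
  [[0,0,100],[0,0,0]],
  [[0,0,140],[0,0,0]],
  [[0,0,180],[0,0,0]],
  [[0,0,220],[0,0,0]],
  [[0,0,260],[0,0,0]],
  [[0,0,275],[0,0,0]],
  [[0,0,285],[0,0,0]],
  [[0,0,285],[0,0,0]],
])

```text
time: 14.12
eef_pos: [0.4616, -0.1023, 0.2986]
eef_rot: [-0.502, 0.504, -0.497, -0.497]
ft_force: [0.2, 0.2, -2.3]
gripper_width: 0.0196
```

```bash
python3 - <<'E'
from rig import r
from h import *
o=r.get_obs();print(o['eef_pos'],turn_to(o,82.9))
c=np.array([.645,.018])+.024*np.array([.1236,.9923]);print(c,(c-o['eef_pos'][:2])*1000)
E
```

```text
[ 0.46162387 -0.10231491  0.29862212] [ 0.0031154   0.01070624 -0.12581098]
[0.6479664 0.0418152] [186.34253369 144.1301053 ]
```

Emit:
servo_tool([
  [[10,8,0],[0,0,-0.02]],
  [[30,23,0],[0,0,-0.04]],
  [[55,43,0],[0,0.01,-0.06]],
  [[80,62,0],[0,0.01,-0.08]],
  [[105,81,0],[0,0.01,-0.1]],
  [[130,101,0],[0,0.01,-0.12]],
  [[155,120,0],[0,0.01,-0.126]],
  [[175,135,0],[0,0.01,-0.126]],
  [[186,144,0],[0,0.01,-0.126]],
  [[186,144,0],[0,0.01,-0.126]],
  [[186,144,0],[0,0.01,-0.126]],
])

```text
time: 15.03
eef_pos: [0.6467, 0.042, 0.2952]
eef_rot: [0.527, -0.468, 0.532, 0.469]
ft_force: [0.4, 0.6, -2.3]
gripper_width: 0.0196
```

```bash
python3 - <<'E'
from rig import r
from h import *
o=r.get_obs();print(o['eef_pos'],turn_to(o,82.9),o['ft_force'])
m=r.camera_model("wrist");p,d=r.snapshot("wrist");cv2.imwrite("pics/w8.png",p);np.savez("pics/w8_cam.npz",**m)
q=o['eef_pos'][:2]-np.array([.645,.018]);print(q@[.9923,-.1236],q@[.1236,.9923])
E
```

```text
[0.6467017  0.04199064 0.29517437] [ 0.00330017 -0.0058604  -0.00084173] [ 0.43010459  0.64480507 -2.25334166]
-0.0012766452061432716 0.02401624145844372
```

View pics/w8.png

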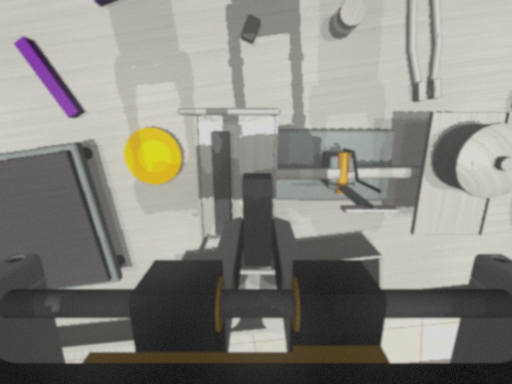

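Wrist view: the mid bar (255,230) hangs over the free side of the pan, and the long bar (222,190) lies to its left. I lower it now.

Emit:
servo_tool([
  [[0,0,-20],[0,0,0]],
  [[0,0,-50],[0,0,0]],
  [[0,0,-85],[0,0,0]],
  [[0,0,-115],[0,0,0]],
  [[0,0,-130],[0,0,0]],
  [[0,0,-137],[0,0,0]],
  [[0,0,-143],[0,0,0]],
  [[0,0,-149],[0,0,0]],
  [[0,0,-154],[0,0,0]],
  [[0,0,-158],[0,0,0]],
  [[0,0,-159],[0,0,0]],
  [[0,0,-159],[0,0,0]],
])

```text
time: 16.08
eef_pos: [0.6467, 0.0412, 0.1375]
eef_rot: [0.528, -0.468, 0.532, 0.468]
ft_force: [-0.7, -0.7, 0.2]
gripper_width: 0.0196
```

Emit:
servo_tool([
  [[0,0,0],[0,0,0]],
  [[0,0,0],[0,0,0]],
  [[0,0,0],[0,0,0]],
  [[0,0,0],[0,0,0]],
])

```text
time: 16.42
eef_pos: [0.647, 0.0413, 0.1378]
eef_rot: [0.528, -0.468, 0.532, 0.468]
ft_force: [-0.2, -0.8, -1.0]
gripper_width: 0.0197
```

```bash
python3 - <<'E'
from rig import r
from h import *
o=r.get_obs();print(o['eef_pos'],turn_to(o,82.9),o['ft_force'])
p,d=r.snapshot("scene");cv2.imwrite("pics/s9.png",cv2.resize(p[100:320,150:450],(0,0),fx=2.6,fy=2.6))
q=o['eef_pos'][:2]-np.array([.645,.018]);print(q@[.9923,-.1236],q@[.1236,.9923])
E
```

```text
[0.64695433 0.04128362 0.13783494] [ 3.88849616e-03 -2.98061526e-03 -7.05658485e-05] [-0.16069964 -0.80569253 -0.97283598]
-0.0009385728836184035 0.0233458890605548
```

View pics/s9.png

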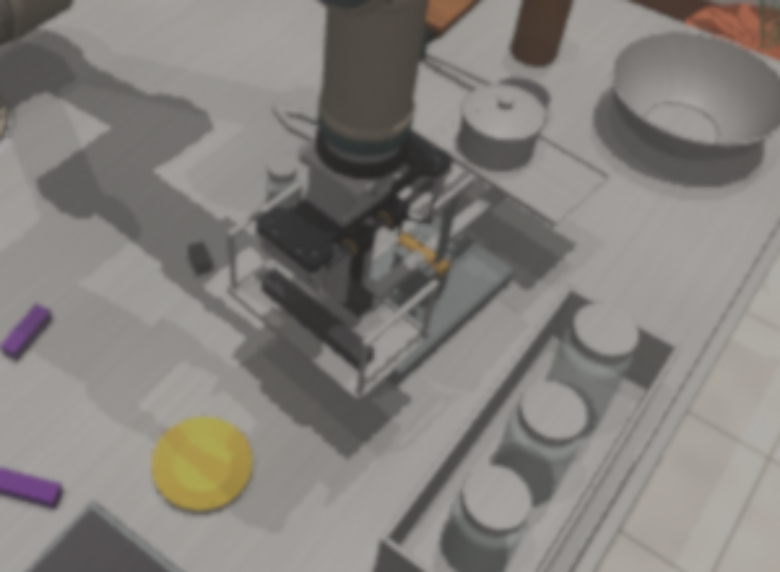

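Emit:
servo_tool([
  [[0,0,-2],[0,0,0]],
  [[0,0,-4],[0,0,0]],
  [[0,0,-5],[0,0,0]],
  [[0,0,-5],[0,0,0]],
])

```text
time: 16.8
eef_pos: [0.647, 0.0413, 0.1324]
eef_rot: [0.528, -0.468, 0.532, 0.468]
ft_force: [-0.9, -0.3, 0.4]
gripper_width: 0.0196
```

Emit:
servo_tool([
  [[0,0,0],[0,0,0]],
  [[0,0,0],[0,0,0]],
  [[0,0,0],[0,0,0]],
  [[0,0,3],[0,0,0]],
  [[0,0,9],[0,0,0]],
  [[0,0,18],[0,0,0]],
  [[0,0,40],[0,0,0]],
  [[0,0,75],[0,0,0]],
  [[0,0,110],[0,0,0]],
  [[0,0,145],[0,0,0]],
  [[0,0,170],[0,0,0]],
  [[0,0,180],[0,0,0]],
], fingers=182)

```text
time: 17.8
eef_pos: [0.6487, 0.0413, 0.3185]
eef_rot: [0.531, -0.471, 0.529, 0.466]
ft_force: [-0.5, 0.2, 0.5]
gripper_width: 0.0274
```

Emit:
servo_tool([
  [[-30,-5,0],[0,0,0]],
  [[-65,-15,0],[0,0,0]],
  [[-100,-30,0],[0,0,0]],
  [[-135,-45,0],[0,0,0]],
  [[-170,-60,0],[0,0,0]],
  [[-205,-75,0],[0,0,0]],
  [[-230,-90,0],[0,0,0]],
  [[-250,-100,0],[0,0,0]],
  [[-250,-100,0],[0,0,0]],
  [[-250,-100,0],[0,0,0]],
  [[-250,-100,0],[0,0,0]],
  [[-250,-100,0],[0,0,0]],
])

```text
time: 18.8
eef_pos: [0.3996, -0.0584, 0.3183]
eef_rot: [0.531, -0.471, 0.529, 0.466]
ft_force: [-0.5, -0.3, 0.3]
gripper_width: 0.0269
```

```bash
sed -i 's/.005,.038),/.016,.030),/' meas.py; sed -i "s/'bar side',/'gap',floor(W,(.645,.018),-.006,.009),'bar side',/" meas.py; python3 meas.py 10; python3 -c "
import cv2;p=cv2.imread('pics/top10.png');cv2.imwrite('pics/top10c.png',cv2.resize(p[90:230,150:330],(0,0),fx=4.2,fy=4.2,interpolation=2))"
```

```text
18.8 [ 0.3996 -0.0584  0.3183] [0.003 0.007 0.123]
top free floor (167, array([0.123 , 0.1399, 0.1471])) gap (184, array([0.1204, 0.1242, 0.1282])) bar side (151, array([0.1407, 0.1445, 0.1495])) goods pan (298, array([0.1232, 0.1504, 0.1844]))
scene free floor (204, array([0.1236, 0.1426, 0.1453])) gap (139, array([0.1225, 0.1241, 0.1258])) bar side (198, array([0.1425, 0.1441, 0.1457])) goods pan (443, array([0.1229, 0.1489, 0.1821]))
top-before free floor (180, array([0.1496, 0.1533, 0.1571])) gap (191, array([0.1491, 0.1535, 0.1576])) bar side (154, array([0.1489, 0.1531, 0.1572])) goods pan (292, array([0.0944, 0.1203, 0.1554]))
```

View pics/s10.png

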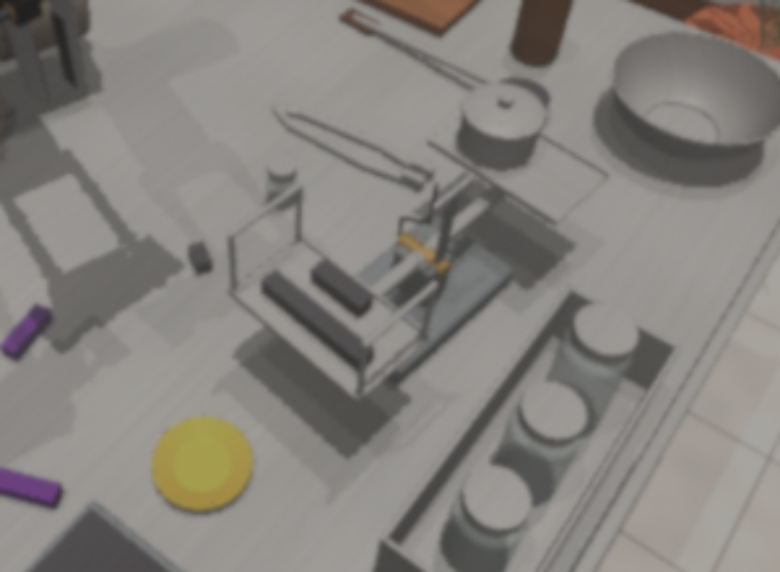

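View pics/top10c.png

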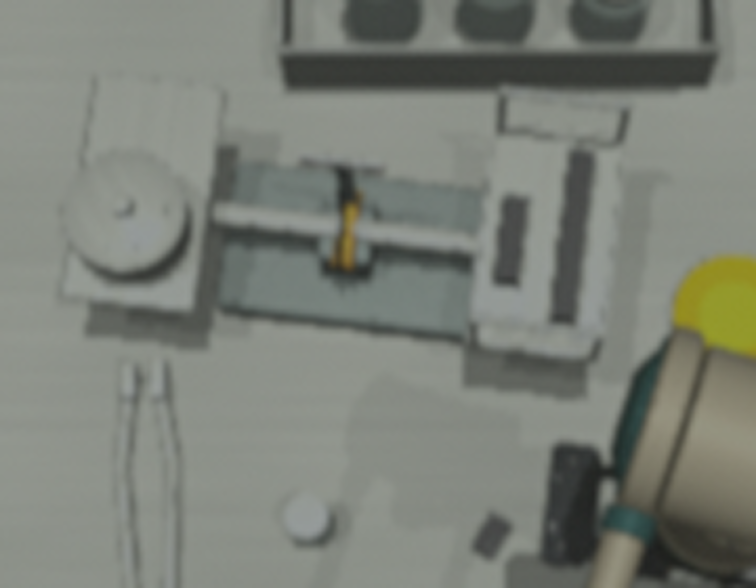

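Both bars lie side by side in the pan and the floor reads 0.124, which is level. I wait a bit and recheck that it is at rest.

Emit:
servo_tool([
  [[0,0,0],[0,0,0]],
  [[0,0,0],[0,0,0]],
  [[0,0,0],[0,0,0]],
  [[0,0,0],[0,0,0]],
  [[0,0,0],[0,0,0]],
  [[0,0,0],[0,0,0]],
  [[0,0,0],[0,0,0]],
  [[0,0,0],[0,0,0]],
  [[0,0,0],[0,0,0]],
  [[0,0,0],[0,0,0]],
  [[0,0,0],[0,0,0]],
  [[0,0,0],[0,0,0]],
])

```text
time: 19.95
eef_pos: [0.3994, -0.0584, 0.3182]
eef_rot: [0.53, -0.471, 0.529, 0.466]
ft_force: [0.4, -0.7, -0.3]
gripper_width: 0.0271
```

Emit:
servo_tool([
  [[0,0,0],[0,0,0]],
  [[0,0,0],[0,0,0]],
  [[0,0,0],[0,0,0]],
  [[0,0,0],[0,0,0]],
  [[0,0,0],[0,0,0]],
  [[0,0,0],[0,0,0]],
  [[0,0,0],[0,0,0]],
  [[0,0,0],[0,0,0]],
  [[0,0,0],[0,0,0]],
  [[0,0,0],[0,0,0]],
  [[0,0,0],[0,0,0]],
  [[0,0,0],[0,0,0]],
])

```text
time: 20.95
eef_pos: [0.3995, -0.0584, 0.3182]
eef_rot: [0.53, -0.471, 0.529, 0.466]
ft_force: [0.4, 0.4, -0.3]
gripper_width: 0.027
```

```bash
python3 meas.py 11
```

```text
20.95 [ 0.3995 -0.0584  0.3182] [0.003 0.006 0.123]
top free floor (173, array([0.1217, 0.1385, 0.1474])) gap (184, array([0.1209, 0.1241, 0.1283])) bar side (157, array([0.1396, 0.1447, 0.1483])) goods pan (311, array([0.123 , 0.1472, 0.1835]))
scene free floor (205, array([0.1233, 0.1425, 0.1451])) gap (139, array([0.1227, 0.1242, 0.1259])) bar side (199, array([0.1427, 0.1443, 0.1457])) goods pan (436, array([0.1231, 0.1489, 0.182 ]))
top-before free floor (180, array([0.1496, 0.1533, 0.1571])) gap (191, array([0.1491, 0.1535, 0.1576])) bar side (154, array([0.1489, 0.1531, 0.1572])) goods pan (292, array([0.0944, 0.1203, 0.1554]))
```

Stable and level. I hand the job in.

```bash
python3 -c "
from rig import r
print(r.sign_off())"
```

```text
the job is handed in; nothing more can be done
None
```

The balance is level with the long bar (400 g) and the mid bar (200 g) lying side by side in the weight pan. I handed the job in at about 21 s of the 72 s.

- **Long bar:** I pulled it about 107 mm out from under the hot plate by its end and let go of it on the counter. I then gripped it round its middle and lowered it into the pan until the pan carried its weight.
- **Choosing the second bar:** With the long bar in, the pan-floor height gave a tilt of about 0.087 rad, so the tier weighs about 0.60 kg. I added the mid bar and left the short bar where it lay.
- **Last checks:** Two depth readings 2 s apart both put the pan floor at 0.124 m, the level height (tilt about 0 to -0.003 rad). The last pictures, taken at the first reading, showed both bars flat in the pan, the tier in its own pan, and the jar, saucer, tongs and ladle apparently where they were. The arm was well clear.
- **Disagreements:** A force reading during the first set-down suggested a tier of about 0.56 kg instead, but the final level pan fits 0.60 kg. On the second grasp of the long bar the fingertips pressed the counter with about 15 N, well under the 120 N wrist limit.

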